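# Take the combination padlock off the grinder's isolator

## Robot

A 7-joint arm with a two-finger parallel gripper is mounted at the origin on the work surface. World frame = base frame: x ahead of the robot, y to its left, z up, the work surface at z = 0. Lengths are in m, angles in rad, forces in N, time in s.
With the tool pointing down it reaches from about 0.4 to 0.875 m from the base axis. Payload 4.4 kg.
Tool frame: the origin (TCP) lies between the finger pads; the fingertips stand 11 mm ahead of it and the grasp point (between the pads) lies 8 mm behind it (robot.tips_ahead is the distance from the TCP to the fingertips, in m); x points along the fingers, y is the direction in which the jaws open and shut, and the axes are right-handed (so a half turn about x gives the same grasp; the last joint's range is limited). The gripper opens to 85 mm and grips with 20 to 120 N. Pads are 22 mm wide; open, the fingers measure 114 mm over their backs; the gripper's body (76 mm by 85 mm) begins 54 mm behind the grasp point. The pads swing forward as they close: fully open they stand 13 mm farther back than shut.
Start: joints at [1.12, 0.628, 0.038, 1.517, -0.027, 0.996, -0.02], TCP at [0.244, -0.602, 0.242] pointing down, gripper open.
Joint ranges: [-3.06, 3.06], [-0.37, 2.12], [-1.25, 1.32], [0.18, 2.47], [-1.1, 4.24], [0.23, 1.98], [-2.94, 2.94]. Speed limits (rad/s): [2.57, 2.57, 3.14, 3.14, 3.14, 3.14, 3.14].

## Interface

Orientations are given as a rotation vector (axis times angle).
In Python, from workcell import robot gives the robot as it stands. The module is installed in compiled form; this text tells all that it offers.
- The arm moves only by the tool jog_arm, never from a script. Its arguments are lists of equal length, an entry for each row: "travel": the shift along the tool's x, y, z in mm, a list of three; "angular": the turn, a rotation vector about the tool's x, y, z in degrees, a list of three. A call has 1 to 20 rows; each row is the pose to reach, as a shift and turn from the pose commanded when the call began, along the tool's axes at that moment; what a row does not reach only later rows make up. A row lasts 1/12 s, in which the tool goes at most 41.7 mm and 7.16 degrees, less where a joint would pass 70% of its speed; a pose out of reach is approached as far as the arm can. A call with a gripper value outside its range is refused whole. "jaw" is the opening, from 0 (shut) to 1 (fully open), set as the call begins (left out, the last holds). The fingers move at their own pace and stop on an object; "force" is the grip in N (left out, the last holds). Time passes only in rows, so rows that repeat a pose let the fingers close. It gives the time, the measured TCP pose, the force and the opening at its end, in the units of the state.
- robot.get_obs(): the state, without advancing time (a new reading comes with each control period).
- robot.capture(name): name is "scene" or "top" or "wrist"; returns a dict with "color" (400x640x3 uint8, blue, green, red), "intrinsics" (3x3 intrinsics, pixels), "rvec" (rotation vector, rad) and "tvec" (3), from world to camera coordinates, as OpenCV has them. Camera axes: x right, y down, z forward; pixel columns grow to the right and rows downward; lengths in m; the calibration is good to about 2 mm. A picture is of the moment at which its call begins. There is no depth.
- robot.sign_off(): hands the job in, once; it reports no verdict.
The state is a dict: "time": time; "joint_pos": joint angles; "joint_vel": joint speeds; "effort": joint torques, N m; "tcp_pos": TCP position; "orientation": TCP orientation; "force": force on the tool from outside, world axes, zero at the start; "torque": the same for the moment, N m; "opening": finger opening in m.
Only numpy, scipy, OpenCV 4.12 (cv2) and the standard library are available. Lean on these libraries where they do the work, as an engineer would, in place of code of your own. Each camera call takes 0.05 s, during which the arm holds its last target. There are 200 camera calls.

## Task

The bench grinder is repaired: take your padlock off its isolator box. First prove that the start switch is not stuck (twist it clockwise to its stop, let go so that it springs back to off; do not turn it again once the lock is open); next turn the lock's dial through its clicks until its pointer rests at the third mark clockwise from the long zero mark, and pull the shackle fully out while the lock still lies in its plate, without forcing it. Then lift the lock off the staple and finish holding it still, dial up and shackle open, well clear of the box (at least 10 cm above its top), with the other things left where they are.

Things in the scene. Friction and masses are not known exactly. Their poses are not given: they have to be found in the camera images.
- console: Isolator box of the grinder: fixed grey steel box, 240 (x) x 400 (y) x 70 mm high. Origin: centre of its underside, on the bench; x roughly away from the robot, y left, z up. On its top: start switch at x -20, y 120 mm; padlock nominally at x -45, y -20 mm; a hinged cover 30 mm high (41 at its boss) at y -90 to -175 mm, whose tab lies flat round the staple.
- lock_plate (a point): Middle of the steel plate under the padlock, on its surface, 73 mm above the bench (3 mm above the box). 8 mm high turned-up edges left, right and rear of the lock's body (1.5 to 2 mm play) keep it from turning or sliding away, so the dial can be turned and the shackle pulled without holding the body.
- staple (a point): Steel staple on the plate, a fixed upright loop of 5 mm bar, 26 mm wide (box y), 27 mm high, point at its foot, 7 mm beyond the shackle end of the lock's body. The right leg of the shackle (lock y -20 mm) goes through it along the box's x; until that leg is drawn out of it the lock cannot be lifted off.
- start_switch (a joint): Spring-return start switch, vertical axis; rad, 0 = off (its bar along the box's x), grows clockwise seen from above to a hard stop at 0.90. The spring resists with 0.04 N m at 0 and 0.15 N m at the stop and turns it back to 0 when let go.
- switch_grip (a point): On the start switch's axis, 105 mm above the bench. The grip is a black upright bar 44 mm long, 14 mm wide, from 89 to 117 mm above the bench; this point's x axis lies along the bar. The disc under it has 62 mm diameter.
- lock: Brass combination padlock, loose, lying on its back; body 60 (x) x 56 (y) x 28 mm (z), 0.3 to 0.5 kg in all. Origin: centre of the body's underside; x to the shackle, y left, z up out of the dial face. Steel shackle, 8 mm round bar at mid thickness: legs at y +20 and -20 mm, crown bar centre 50 mm beyond the body's end. Sides can be gripped from 9 to 28 mm above the plate.
- lock_face (a point): Centre of the padlock's dial face, 28 mm above the body's underside, on the dial's axis. Ten small raised marks surround the dial, 36 degrees apart; the zero mark, longer than the rest, is on the shackle side (+x).
- dial (a joint): Clockwise angle (seen from above) of the dial's pointer from the zero mark, rad; turns without end. It clicks and rests every 0.628 rad; between clicks it resists with up to about 0.1 N m, then snaps to the nearer one. The lock opens only at the third mark clockwise: 1.885 rad (or whole turns of 6.283 from it). It starts 1 to 3 clicks clockwise beyond that.
- dial_grip (a point): On the dial's axis, at the middle of its knurled round grip (28 mm diameter, 18 mm tall, top 9 mm above this point, 50 mm above the plate). Below is the dial's disc, 40 mm diameter, 4 mm thick, on the lock's face. Its x axis points along the pointer.
- dial_pointer (a point): Tip of the dial's single pointer rib, 20 mm from the dial's axis at the rim of the disc. A dark line on top of the grip points the same way.
- code_mark (a point): Point on the lock at the third mark clockwise from the zero mark, 20 mm from the dial's axis: where the pointer's tip must be for the lock to open.
- shackle (a joint): How far the shackle is drawn out along the lock's +x, m: 0 closed, 0.026 fully drawn (stop). At any other dial setting it is blocked after about 1 mm. Drawing takes 3 N, a little more when fast; the body may slide up to 5 mm until it bears on the staple. From 0.018 on the right leg is clear of the staple. It stays where it is left.
- shackle_crown (a point): Middle of the shackle's crown bar (8 mm round, straight for 16 mm along the lock's y, 14 mm above the plate). Between crown and staple there are 36 mm of free space, and 32 mm between the legs, for a finger.
- bearing: Loose steel bearing ring, 38 mm diameter, 13 mm high, on the box, behind and left of the lock. Leave it.
- socket: Loose steel socket, 26 mm diameter, 30 mm high, standing on the box behind the start switch. Leave it.
- screwdriver: Screwdriver, 210 mm, lying on the bench in front of the box. Leave it.
- wrench: Spanner, 180 mm, lying on the bench behind the box. Leave it.
- spray_can: Spray can, 65 mm diameter, about 200 mm tall, on the bench beside the box. Leave it.
- sealant_tube: Sealant cartridge, 48 mm diameter, 218 mm tall with its nozzle, on the bench. Leave it.
- grease_pot: Open amber pot, 76 mm diameter, 70 mm high, on the bench. Leave it.
- gear: Steel gear wheel, 74 mm diameter, 20 mm high, lying on the bench. Leave it.
Not all that is in view belongs to the job. Leave any green or turquoise look-alike of the lock alone.

How it is judged:
On the way, in this order (a step that is already met when the one before it is completed fails the run):
1. the start switch is twisted to its stop (value of joint start_switch above 0.8 rad), for 0.1 s.
2. the start switch is let go and has sprung back to off (value of joint start_switch below 0.08 rad and contact force between the fingers and start_switch below 0.2 N), for 0.2 s.
3. the dial's pointer rests at the third mark, the shackle still closed (distance between dial_pointer and code_mark below 0.004 m and value of joint shackle below 0.004 m), for 0.2 s.
4. the shackle is fully drawn while the lock lies in its plate (value of joint shackle above 0.022 m and z of lock in the frame of console below 0.085 m), for 0.1 s.
At the end, for the whole second after the job is handed in: The lock is held still by the fingers (slower than 30 mm/s) with its underside at least 100 mm above the box's top, touching nothing of the box, dial up within 20 degrees, the shackle drawn at least 18 mm; the start switch is back at off (z of lock in the frame of console above 0.17 m and contact force between the fingers and lock above 2 N and contact force between lock and console below 0.1 N and value of joint shackle above 0.018 m and angle between lock's own z axis and vertical below 0.35 rad and linear speed of lock below 0.03 m/s and value of joint start_switch below 0.08 rad); the arm keeps its last pose, push and grip.
It fails at once if the start switch is turned after the lock is opened (value of joint shackle above 0.01 m and value of joint start_switch above 0.25 rad).
It fails at once if the lock is wrenched or jammed against the box with more than 60 N (contact force between lock and console above 60 N).
It fails at once if another thing is moved by more than 40 mm (distance of any of bearing, socket, screwdriver, wrench, spray_can, sealant_tube, grease_pot, gear from where it was at the start of the episode above 0.04 m).
It also fails if it takes over 72 s, if anything falls off the work surface, if the arm or the gripper's body presses on something with over 40 N, if the wrist force passes 120 N, or if a joint passes its speed limit or range.

## Working session

There is one attempt and no reset: what is moved stays moved. The work goes in short steps, Python scripts to look and compute and a tool call to move; the robot and the scene stay as the last step left them, time stands still between calls to the robot, and variables do not carry over. Pictures are saved under pics/ and viewed, about 8 in all and at most 12, crops included, and the job is handed in when it is done.

Besides the shell and the picture viewer there is one more tool, called after "Emit:" by a JSON object that holds its "api" and its "payload". jog_arm: Moves the arm, as the interface text tells. Its arguments: {"type":"object","properties":{"travel":{"type":"array","items":{"type":"array","items":{"type":"number"}}},"angular":{"type":"array","items":{"type":"array","items":{"type":"number"}}},"jaw":{"type":"number"},"force":{"type":"number"}},"required":["travel","angular"]}

```bash
mkdir -p pics; cat > h.py <<'E'
import numpy as np,cv2
from scipy.spatial.transform import Rotation as R
from workcell import robot
def cap(n,save=None):
    c=robot.capture(n); 
    if save: cv2.imwrite('pics/'+save,c['color'])
    return c
def ray(c,u,v,z):
    M=R.from_rotvec(np.ravel(c['rvec'])).as_matrix();t=np.ravel(c['tvec'])
    o=-M.T@t; d=M.T@np.linalg.inv(c['intrinsics'])@[u,v,1.]
    return o+d*(z-o[2])/d[2]
def proj(c,p):
    return cv2.projectPoints(np.array(p,float).reshape(-1,3),c['rvec'],c['tvec'],c['intrinsics'],None)[0].reshape(-1,2)
def st():
    o=robot.get_obs();np.set_printoptions(precision=4,suppress=True)
    print(o['time'],'tcp',np.array(o['tcp_pos']),'F',np.array(o['force']),'T',np.array(o['torque']),'op',o['opening'],'\nq',np.array(o['joint_pos']));print(R.from_rotvec(o['orientation']).as_matrix());return o
E
python3 - <<'E'
from h import *
import pickle
st()
a=cap('scene');b=cap('top')
pickle.dump((a,b),open('c0.pkl','wb'))
cv2.imwrite('pics/scene0.png',a['color']);cv2.imwrite('pics/top0.png',b['color'])
E
```

```text
0.0 tcp [ 0.2438 -0.6019  0.2413] F [-0.0565  0.3002  0.3736] T [ 0.0614  0.0135 -0.0471] op 0.08553249724398816 
q [ 1.1202  0.6294  0.0384  1.5184 -0.027   0.9963 -0.02  ]
[[-0.0008  0.3753 -0.9269]
 [ 0.0018 -0.9269 -0.3753]
 [-1.     -0.002   0.    ]]
```

View pics/top0.png

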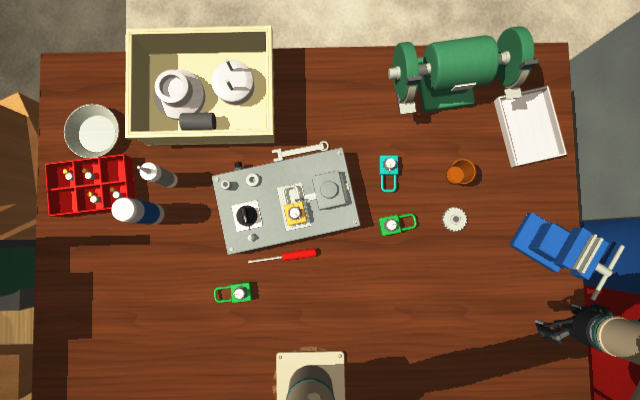

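View pics/scene0.png

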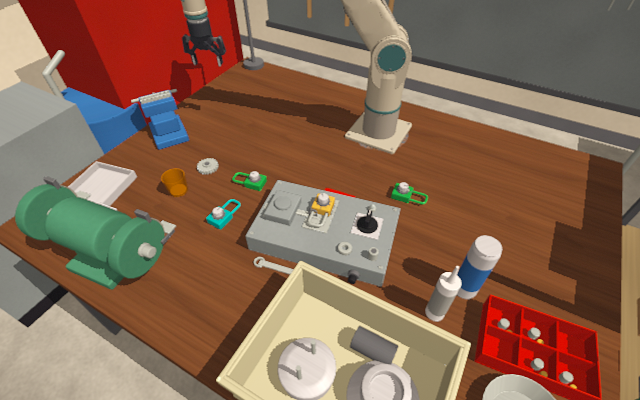

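Look-alikes in the top view: the turquoise lock at (390,170) and green locks at (398,224) and (238,293). The brass one, on the box at (294,213), is mine. The switch is at (247,215), bearing at (253,180), socket at (225,184), can at (125,210). I'll check the lock in a close crop.

```bash
python3 - <<'E'
from h import *
import pickle
a,b=pickle.load(open('c0.pkl','rb'))
cr=b['color'][140:260,200:370]
cv2.imwrite('pics/crop0.png',cv2.resize(cr,None,fx=4.7,fy=4.7,interpolation=cv2.INTER_CUBIC))
# box top corners via grey mask
for n,p in dict(tl=(213,178),tr=(344,150),br=(360,226),bl=(228,254),lockdial=(294,213),sw=(247,215)).items(): print(n,ray(b,*p,0.07),ray(b,*p,.115))
hsv=cv2.cvtColor(b['color'],cv2.COLOR_BGR2HSV)
m=cv2.inRange(hsv,(15,120,100),(35,255,255));m[:, :270]=0;m[:,330:]=0;m[:190]=0;m[240:]=0
ys,xs=np.nonzero(m);print('brass',xs.mean(),ys.mean(),cv2.minAreaRect(np.c_[xs,ys].astype(np.float32)))
E
```

```text
tl [0.63037223 0.27579141 0.07      ] [0.62289637 0.26396103 0.115     ]
tr [ 0.7059274  -0.11407204  0.07      ] [ 0.69541058 -0.11021108  0.115     ]
br [ 0.47912118 -0.15503907  0.07      ] [ 0.47773292 -0.14952926  0.115     ]
bl [0.40546769 0.23288041 0.07      ] [0.40704386 0.22277713 0.115     ]
lockdial [0.52144662 0.03787308 0.07      ] [0.51835484 0.03561851 0.115     ]
sw [0.51848481 0.17620533 0.07      ] [0.51551224 0.16838312 0.115     ]
brass 295.0383141762452 213.1417624521073 ((294.79998779296875, 213.10000610351562), (20.933792114257812, 19.523744583129883), 77.47119140625)
```

View pics/crop0.png

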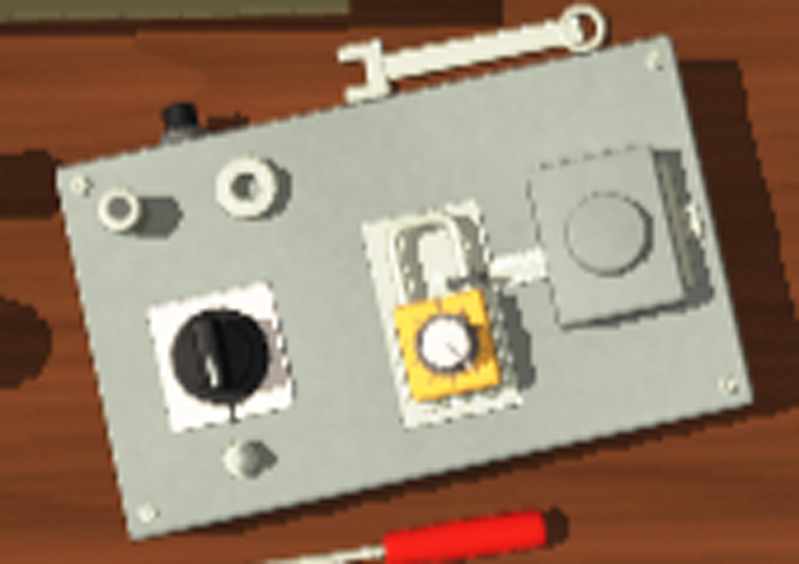

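The crop shows the brass lock (dial at crop (448,343), shackle up), the switch at (220,355) and the cover on the right. The choice is confirmed. Next I move to a hover between switch and lock.

Emit:
{"api": "jog_arm", "payload": {"travel": [[-29,-542,-506],[-29,-542,-506],[-29,-542,-506],[-29,-542,-506],[-29,-542,-506],[-29,-542,-506],[-29,-542,-506],[-29,-542,-506],[-29,-542,-506],[-29,-542,-506],[-29,-542,-506],[-29,-542,-506],[-29,-542,-506],[-29,-542,-506],[-29,-542,-506],[-29,-542,-506],[-29,-542,-506],[-29,-542,-506],[-29,-542,-506],[-29,-542,-506]], "angular": [[11,0,0],[11,0,0],[11,0,0],[11,0,0],[11,0,0],[11,0,0],[11,0,0],[11,0,0],[11,0,0],[11,0,0],[11,0,0],[11,0,0],[11,0,0],[11,0,0],[11,0,0],[11,0,0],[11,0,0],[11,0,0],[11,0,0],[11,0,0]]}}

```text
time: 1.77
tcp_pos: [0.5095, 0.0921, 0.2708]
orientation: [2.117, 0.21, -2.119]
force: [0.2, -0.9, 0.1]
opening: 0.0852
```

```bash
python3 - <<'E'
from h import *
import pickle
st()
w=cap('wrist','w1.png');pickle.dump(w,open('w1.pkl','wb'))
M=R.from_rotvec(np.ravel(w['rvec'])).as_matrix();print('cam',-M.T@np.ravel(w['tvec']))
E
```

```text
1.7667 tcp [0.5095 0.0921 0.2708] F [ 0.1851 -0.8723  0.0501] T [-0.0293  0.0378  0.0086] op 0.08522191641250644 
q [-0.208   0.4049 -0.0347  1.8457  0.0168  0.8919 -1.6238]
[[-0.0007  0.1961 -0.9806]
 [ 0.0004 -0.9806 -0.1961]
 [-1.     -0.0005  0.0006]]
cam [0.5894 0.1079 0.4027]
```

View pics/w1.png

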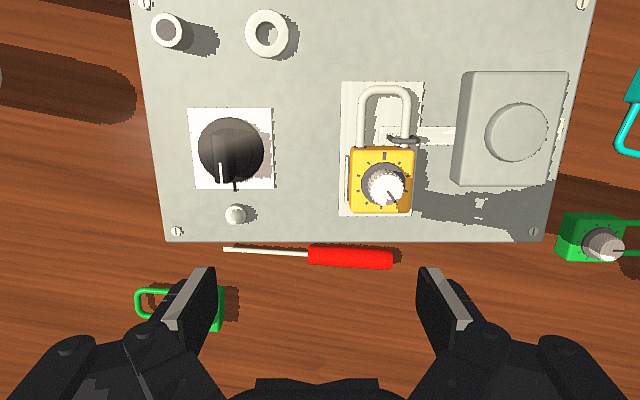

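The wrist view shows the switch at about (232,148) with its label square at (187..274,108..189), the brass lock with its dial top near (384,186), the shackle going up to (383,92), and the pointer at lower right.

```bash
python3 - <<'E'
from h import *
import pickle
st0=0
w=pickle.load(open('w1.pkl','rb'));a,b=pickle.load(open('c0.pkl','rb'))
im=w['color']
P=[ray(w,*p,.07) for p in [(165,241),(542,241),(187,108),(271,108),(274,188),(195,189)]]
e=P[1]-P[0];print('yaw from front edge',np.degrees(np.arctan2(-e[0]*-1*-1,-e[1]))); print('label centre',np.mean(P[2:],0),'front edge',P[:2])
# screws: four corner screws (grey) wrist + top
hsv=cv2.cvtColor(im,cv2.COLOR_BGR2HSV)
m=cv2.inRange(hsv,(15,120,80),(35,255,255));m[:, :340]=0;m[:,425:]=0;m[:135]=0;m[220:]=0
n,l,s,c=cv2.connectedComponentsWithStats(m);k=1+s[1:,4].argmax();ys,xs=np.nonzero(l==k)
bx=cv2.boxPoints(cv2.minAreaRect(np.c_[xs,ys].astype(np.float32)));print('brass box',bx)
sub=im[150:225,335:430];cv2.imwrite('pics/lock1.png',cv2.resize(np.hstack([im[130:230,335:430],im[100:200,185:280]]),None,fx=4.2,fy=5.5*4.2/5.5,interpolation=cv2.INTER_CUBIC))
pickle.dump(None,open('/dev/null','wb'))
E
```

```text
yaw from front edge -11.2864597061724
label centre [0.51520944 0.17624596 0.07      ] front edge [array([0.40534967, 0.23360827, 0.07      ]), array([ 0.48297889, -0.15536638,  0.07      ])]
brass box [[349. 146.]
 [414. 146.]
 [414. 212.]
 [349. 212.]]
```

View pics/lock1.png

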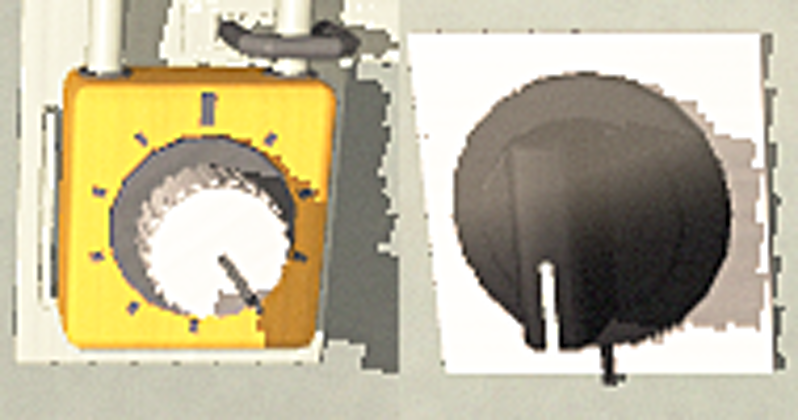

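```bash
python3 - <<'E'
from h import *
import pickle
w=pickle.load(open('w1.pkl','rb'))
print('disc',ray(w,231,150.5,.085)); 
# bar: top face end line; slot (white line) bar end
f=lambda x,y:(185+(x-399)/4.2,100+y/4.2)
print('white line',ray(w,*f(545,265),.117),ray(w,*f(552,345),.117))
print('bar rear-left top',ray(w,*f(512,150),.117))
d=ray(w,382.9,183.3,.101);print('dial',d)
g=lambda x,y:(335+x/4.2,130+y/4.2)
z=ray(w,*g(207,108),.101);print('zero',z,np.degrees(np.arctan2(*(z-d)[1::-1])))
for i,p in enumerate([(270,138),(307,192),(300,257)],1):
  q=ray(w,*g(*p),.101);print(i,np.degrees(np.arctan2(*(q-d)[1::-1])),np.linalg.norm(q-d))
p1=ray(w,*g(222,258),.123);p2=ray(w,*g(258,308),.123);print('line',p1,p2,np.degrees(np.arctan2(*(p2-p1)[1::-1])))
print('legs/crown ray',ray(w,384,91,.087))
print('body top corners',[ray(w,*q,.101) for q in [g(65,70),g(335,85),g(320,345),g(65,345)]])
pt=np.array([.5155,.1765]);
E
```

```text
disc [0.51769338 0.17383895 0.085     ]
white line [0.51249529 0.17516408 0.117     ] [0.49627101 0.17196154 0.117     ]
bar rear-left top [0.53396456 0.18395189 0.117     ]
dial [0.51848762 0.0325993  0.101     ]
zero [0.54309018 0.03782074 0.101     ] 11.982199401596798
1 -24.178099082761893 0.023034185265436918
2 -61.05960715172573 0.023233694513838592
3 -97.51999920410982 0.02306610674459381
line [0.51759249 0.03217946 0.123     ] [0.50875818 0.02226165 0.123     ] -131.69309603736784
legs/crown ray [0.59589003 0.04936997 0.087     ]
body top corners [array([0.54504137, 0.0687719 , 0.101     ]), array([0.55299772, 0.01291856, 0.101     ]), array([ 4.96751636e-01, -2.05091862e-04,  1.01000000e-01]), array([0.4857315 , 0.05500923, 0.101     ])]
```

Dial centre is (0.5185, 0.0326), with the zero mark at 12° and the pointer 143.7° clockwise of it, so it sits at mark 4 and needs one click counter-clockwise. The switch axis is about (0.517, 0.1755). I'll descend onto the switch and grip it.

Emit:
{"api": "jog_arm", "payload": {"travel": [[20,-80,-24],[40,-80,-24],[60,-80,-24],[90,-80,-24],[120,-80,-24],[150,-80,-24],[164,-80,-24],[164,-80,-24],[164,-80,-24],[164,-80,-24]], "angular": [[0,0,0],[0,0,0],[0,0,0],[0,0,0],[0,0,0],[0,0,0],[0,0,0],[0,0,0],[0,0,0],[0,0,0]], "jaw": 0.5}}

```text
time: 2.65
tcp_pos: [0.5187, 0.172, 0.1084]
orientation: [2.123, 0.203, -2.119]
force: [0.6, -0.2, 0.8]
opening: 0.0425
```

Emit:
{"api": "jog_arm", "payload": {"travel": [[0,0,0],[0,0,0],[0,0,0],[0,0,0],[0,0,0],[0,0,0],[0,0,0],[0,0,0]], "angular": [[0,0,0],[0,0,0],[0,0,0],[0,0,0],[0,0,0],[0,0,0],[0,0,0],[0,0,0]], "jaw": 0, "force": 30}}

```text
time: 3.32
tcp_pos: [0.5182, 0.1763, 0.1091]
orientation: [2.124, 0.212, -2.117]
force: [-1.8, 5.7, 4.7]
opening: 0.0133
```

```bash
python3 - <<'E'
from h import *
st();cap('wrist','w2.png')
E
```

```text
3.3167 tcp [0.5182 0.1763 0.1091] F [-1.843   5.6866  4.7204] T [1.0915 0.4617 0.0771] op 0.013301588189720237 
q [-0.3518  0.6694 -0.0388  1.9255  0.0406  0.5433 -1.7925]
[[ 0.0026  0.194  -0.981 ]
 [ 0.0044 -0.981  -0.194 ]
 [-1.     -0.0038 -0.0034]]
```

View pics/w2.png

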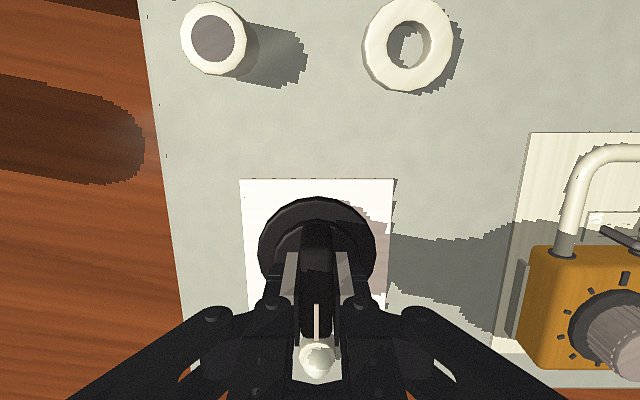

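Gripped: the pads straddle the black bar (opening 13 mm) and the switch is at (317,250) in view. Twist clockwise.

Emit:
{"api": "jog_arm", "payload": {"travel": [[0,0,0],[0,0,0],[0,0,0],[0,0,0],[0,0,0],[0,0,0],[0,0,0],[0,0,0],[0,0,0],[0,0,0],[0,0,0],[0,0,0],[0,0,0],[0,0,0]], "angular": [[6,0,0],[12,0,0],[18,0,0],[24,0,0],[30,0,0],[36,0,0],[42,0,0],[47,0,0],[50,0,0],[52,0,0],[53,0,0],[53,0,0],[53,0,0],[53,0,0]]}}

```text
time: 4.53
tcp_pos: [0.5177, 0.1745, 0.1091]
orientation: [-1.797, 0.682, 1.797]
force: [-2.9, 1.2, 7.2]
opening: 0.0135
```

```bash
python3 - <<'E'
from h import *
st();cap('wrist','w3.png')
E
```

```text
4.5333 tcp [0.5177 0.1745 0.1091] F [-2.9041  1.2398  7.2408] T [0.2796 0.5725 0.788 ] op 0.013474120034574117 
q [-0.5166  0.6815  0.2163  1.9311 -0.2628  0.5545 -2.4214]
[[ 0.0009 -0.6651 -0.7467]
 [ 0.002  -0.7467  0.6651]
 [-1.     -0.0021  0.0007]]
```

View pics/w3.png

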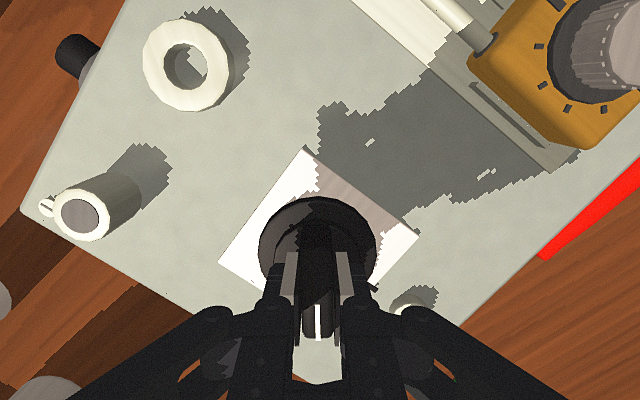

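At the stop: tool turned 52.9°, torque 0.79 N m, bar still aligned with the pads. Release in place, then rise.

Emit:
{"api": "jog_arm", "payload": {"travel": [[0,0,0],[0,0,0],[0,0,0],[0,0,0],[0,0,0],[0,0,0],[0,0,0],[-10,0,0],[-40,0,0],[-75,0,0],[-110,0,0],[-140,0,0],[-140,0,0]], "angular": [[0,0,0],[0,0,0],[0,0,0],[0,0,0],[0,0,0],[0,0,0],[0,0,0],[0,0,0],[0,0,0],[0,0,0],[0,0,0],[0,0,0],[0,0,0]], "jaw": 0.7}}

```text
time: 5.67
tcp_pos: [0.5215, 0.1736, 0.254]
orientation: [-1.8, 0.68, 1.783]
force: [0.1, 0.2, 0.5]
opening: 0.0598
```

```bash
python3 - <<'E'
from h import *
o=st();cap('wrist','w4.png')
M=R.from_rotvec(o['orientation']).as_matrix()
y=np.radians(12+0)
# target: dial grip, tool y along lock y reversed rotated cw by 18deg so that -36 turn stays symmetric
for ang in (-78,-78-18):
  t=np.radians(ang);T=np.c_[[0,0,-1],[np.cos(t),np.sin(t),0],[np.sin(t),-np.cos(t),0]]
  print(ang,'shift mm',M.T@(np.array([.5185,.0326,.120])-o['tcp_pos'])*1000,'rot',np.degrees(R.from_matrix(M.T@T).as_rotvec()))
E
```

```text
5.6667 tcp [0.5215 0.1736 0.254 ] F [0.1434 0.2314 0.4799] T [-0.0094 -0.1026 -0.0047] op 0.05979955239701201 
q [-0.5796  0.4795  0.3066  1.8031 -0.1833  0.8745 -2.4927]
[[ 0.0112 -0.6688 -0.7433]
 [ 0.0042 -0.7433  0.6689]
 [-0.9999 -0.0106 -0.0055]]
-78 shift mm [133.3943 108.191  -91.3281] rot [-53.9818  -0.58     0.4117]
-96 shift mm [133.3943 108.191  -91.3281] rot [-35.982   -0.498    0.4872]
```

View pics/w4.png

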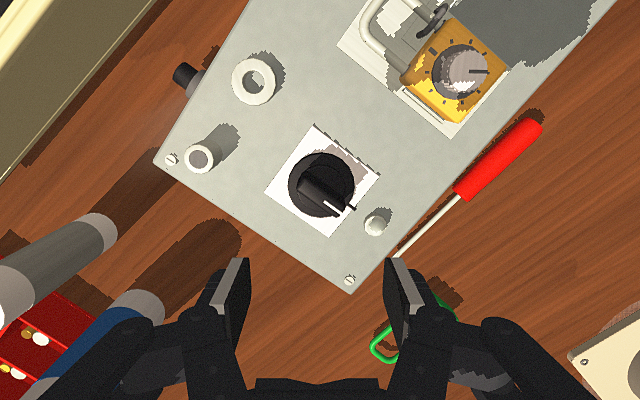

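Switch bar is back along the box x (bar and mark in line at (325,190)), so it sprang off. Now to the dial.

Emit:
{"api": "jog_arm", "payload": {"travel": [[0,20,-17],[0,40,-34],[0,60,-51],[0,80,-68],[0,100,-85],[0,108,-91],[30,108,-91],[60,108,-91],[85,108,-91],[85,108,-91],[85,108,-91]], "angular": [[-6,0,0],[-12,0,0],[-18,0,0],[-24,0,0],[-30,0,0],[-36,-0.5,0.5],[-36,-0.5,0.5],[-36,-0.5,0.5],[-36,-0.5,0.5],[-36,-0.5,0.5],[-36,-0.5,0.5]], "jaw": 0.5}}

```text
time: 6.63
tcp_pos: [0.5119, 0.0316, 0.1612]
orientation: [-2.154, 0.119, 2.187]
force: [0.3, -0.3, 0.2]
opening: 0.0427
```

```bash
python3 - <<'E'
from h import *
o=st();w=cap('wrist','w5.png')
M=R.from_rotvec(o['orientation']).as_matrix()
print('expected dial px',proj(w,[.5185,.0326,.123]),proj(w,[.5185,.0326,.101]))
print('shift mm',M.T@(np.array([.5185,.0326,.118])-o['tcp_pos'])*1000)
E
```

```text
6.6333 tcp [0.5119 0.0316 0.1612] F [ 0.3449 -0.3119  0.1512] T [-0.014  -0.0477 -0.0014] op 0.0427180809906784 
q [-0.1993  0.5599  0.1191  1.9671 -0.1007  0.6361 -1.6911]
[[-0.0155 -0.1039 -0.9945]
 [-0.0049 -0.9946  0.104 ]
 [-0.9999  0.0065  0.0149]]
expected dial px [[312.4814 232.1278]] [[312.6224 216.6936]]
shift mm [43.0869 -2.0098 -7.1067]
```

View pics/w5.png

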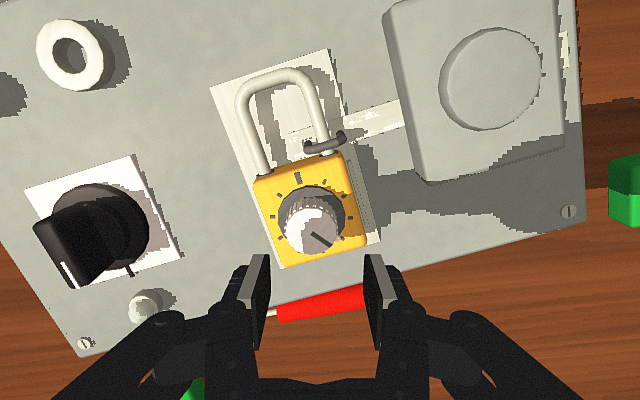

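The dial top is at (314,230), as predicted (312,232), with its pointer at mark 4. Descend and grip.

Emit:
{"api": "jog_arm", "payload": {"travel": [[5,-2,-7],[20,-2,-7],[35,-2,-7],[43,-2,-7],[43,-2,-7],[43,-2,-7]], "angular": [[0,0.9,-0.3],[0,0.9,-0.3],[0,0.9,-0.3],[0,0.9,-0.3],[0,0.9,-0.3],[0,0.9,-0.3]]}}

```text
time: 7.18
tcp_pos: [0.5205, 0.0329, 0.1201]
orientation: [-2.175, 0.113, 2.162]
force: [-0.4, -0.0, 0.4]
opening: 0.0427
```

Emit:
{"api": "jog_arm", "payload": {"travel": [[0,0,0],[0,0,0],[0,0,0],[0,0,0],[0,0,0],[0,0,0]], "angular": [[0,0,0],[0,0,0],[0,0,0],[0,0,0],[0,0,0],[0,0,0]], "jaw": 0, "force": 30}}

```text
time: 7.68
tcp_pos: [0.5208, 0.033, 0.1205]
orientation: [-2.176, 0.113, 2.16]
force: [-0.3, 0.2, 7.9]
opening: 0.0267
```

```bash
python3 -c "
from h import *
st()"
```

```text
7.6833 tcp [0.5208 0.033  0.1205] F [-0.2641  0.2002  7.9252] T [0.0893 0.1792 0.0008] op 0.026678296178879714 
q [-0.1852  0.6273  0.1003  1.9931 -0.1164  0.5194 -1.6777]
[[ 0.0072 -0.1036 -0.9946]
 [-0.0004 -0.9946  0.1036]
 [-1.     -0.0004 -0.0072]]
```

Emit:
{"api": "jog_arm", "payload": {"travel": [[-1,0,0],[-1,0,0],[-1,0,0],[-1,0,0],[-1,0,0],[-1,0,0],[-1,0,0],[-1,0,0],[-1,0,0],[-1,0,0]], "angular": [[-4,0,0],[-9,0,0],[-14,0,0],[-19,0,0],[-24,0,0],[-29,0,0],[-34,0,0],[-37,0,0],[-37,0,0],[-37,0,0]]}}

```text
time: 8.52
tcp_pos: [0.5202, 0.0335, 0.1206]
orientation: [1.921, 0.529, -1.911]
force: [-0.1, 1.6, 1.8]
opening: 0.0266
```

Emit:
{"api": "jog_arm", "payload": {"travel": [[0,0,0],[0,0,0],[0,0,0],[0,0,0],[-20,0,0],[-50,0,0],[-80,0,0],[-80,0,0],[-80,0,0]], "angular": [[0,0,0],[0,0,0],[0,0,0],[0,0,0],[0,0,0],[0,0,0],[0,0,0],[0,0,0],[0,0,0]], "jaw": 0.5}}

```text
time: 9.27
tcp_pos: [0.5207, 0.0328, 0.2018]
orientation: [1.923, 0.528, -1.907]
force: [-1.6, 0.1, -0.8]
opening: 0.0427
```

```bash
python3 - <<'E'
from h import *
import pickle
o=st();w=cap('wrist');pickle.dump(w,open('w6.pkl','wb'))
u,v=proj(w,[.5185,.0326,.115])[0].astype(int);print(u,v)
h=55;cr=w['color'][max(0,v-h):v+h,max(0,u-h-10):u+h+10]
cv2.imwrite('pics/w6.png',cv2.resize(cr,None,fx=5,fy=5,interpolation=cv2.INTER_CUBIC));print('off',max(0,u-h-10),max(0,v-h))
E
```

```text
9.2667 tcp [0.5207 0.0328 0.2018] F [-1.646   0.0868 -0.7774] T [0.0567 0.0218 0.0026] op 0.04270859190706469 
q [-0.0511  0.4969 -0.0965  1.9236  0.0728  0.7156 -1.22  ]
[[ 0.0088  0.5153 -0.857 ]
 [-0.0006 -0.857  -0.5153]
 [-1.      0.0051 -0.0072]]
313 216
off 248 161
```

View pics/w6.png

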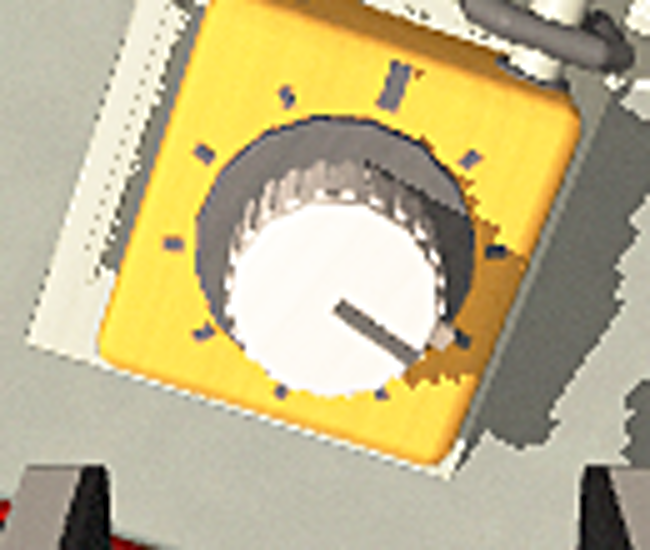

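Pointer tip (440,335) rests at the third mark (462,340), with the zero mark at (395,85). Next is the shackle crown: hover first and check with colour numerics.

Emit:
{"api": "jog_arm", "payload": {"travel": [[0,5,-10],[0,10,-25],[0,18,-50],[0,25,-73],[0,25,-73],[0,25,-73],[20,25,-73],[40,25,-73],[50,25,-73],[50,25,-73],[50,25,-73],[50,25,-73]], "angular": [[-7,0,0],[-14,0,0],[-21,0,0],[-28,0,0],[-35,0,0],[-42,0,0],[-49,0,0],[-56,0,0],[-63,0,0],[-70,0,0],[-71,0,0],[-71,0,0]], "jaw": 0.3}}

```text
time: 10.32
tcp_pos: [0.5945, 0.0489, 0.1492]
orientation: [1.055, 1.298, -1.053]
force: [-0.5, -0.6, -0.0]
opening: 0.0257
```

```bash
python3 - <<'E'
from h import *
import pickle
o=st();w=cap('wrist','w7.png');pickle.dump(w,open('w7.pkl','wb'))
M=R.from_rotvec(o['orientation']).as_matrix()
c=np.array([.5185,.0326]);e=np.array([np.cos(.209),np.sin(.209)]);C=np.r_[c+.08*e,.087]
print('crown px',proj(w,C),'tips px',proj(w,[o['tcp_pos']+M@[.011,.013,0],o['tcp_pos']+M@[.011,-.013,0]]))
print('shift',M.T@(np.r_[.596,.0492,.089]-o['tcp_pos'])*1000)
t=np.radians(12);T=np.c_[[0,0,-1],[np.cos(t),np.sin(t),0],[np.sin(t),-np.cos(t),0]]
print('rot',np.degrees(R.from_matrix(M.T@T).as_rotvec()))
E
```

```text
10.3167 tcp [0.5945 0.0489 0.1492] F [-0.462  -0.5994 -0.0458] T [ 0.0179 -0.0648  0.0471] op 0.025695849107696744 
q [ 0.1291  0.6943 -0.4156  1.7546  0.381   0.7709 -0.2691]
[[ 0.0023  0.9785  0.2064]
 [-0.0004  0.2064 -0.9785]
 [-1.      0.0022  0.0008]]
crown px [[319.7748 226.1919]] tips px [[344.0897 268.4904]
 [288.1454 268.5137]]
shift [60.2003  1.4253 -0.0073]
rot [-0.0875  0.048  -0.1251]
```

View pics/w7.png

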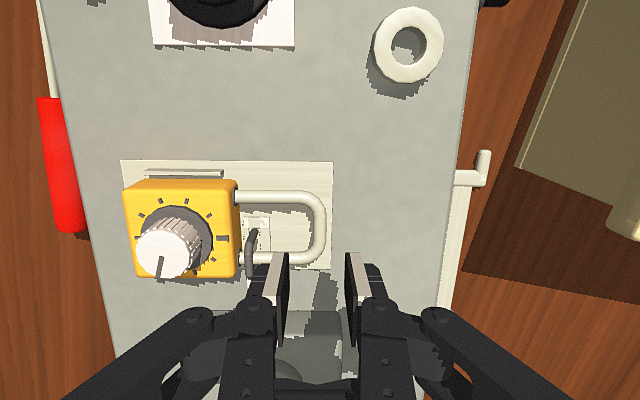

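The crown bar (319,226) matches the prediction, with the finger gap centred on it. Descend and grip it lightly.

Emit:
{"api": "jog_arm", "payload": {"travel": [[15,1.5,0],[30,1.5,0],[45,1.5,0],[55,1.5,0],[59,1.5,0],[59,1.5,0],[59,1.5,0]], "angular": [[0,0,0],[0,0,0],[0,0,0],[0,0,0],[0,0,0],[0,0,0],[0,0,0]]}}

```text
time: 10.95
tcp_pos: [0.5973, 0.0496, 0.092]
orientation: [1.055, 1.296, -1.05]
force: [0.7, -0.5, 0.9]
opening: 0.0251
```

Emit:
{"api": "jog_arm", "payload": {"travel": [[0,0,0],[0,0,0],[0,0,0],[0,0,0],[0,0,0],[0,0,0]], "angular": [[0,0,0],[0,0,0],[0,0,0],[0,0,0],[0,0,0],[0,0,0]], "jaw": 0, "force": 20}}

```text
time: 11.45
tcp_pos: [0.5975, 0.0494, 0.092]
orientation: [1.055, 1.296, -1.049]
force: [0.9, -0.3, 2.3]
opening: 0.0072
```

Emit:
{"api": "jog_arm", "payload": {"travel": [[0,2,0],[0,4,0],[0,6,0],[0,8,0],[0,10,0],[0,12,0],[0,14,0],[0,16,0],[0,18,0],[0,20,0],[0,22,0],[0,24,0],[0,24,0]], "angular": [[0,0,0],[0,0,0],[0,0,0],[0,0,0],[0,0,0],[0,0,0],[0,0,0],[0,0,0],[0,0,0],[0,0,0],[0,0,0],[0,0,0],[0,0,0]]}}

```text
time: 12.53
tcp_pos: [0.6211, 0.0544, 0.0917]
orientation: [1.055, 1.296, -1.05]
force: [-2.4, -1.0, 0.1]
opening: 0.0067
```

Emit:
{"api": "jog_arm", "payload": {"travel": [[0,1,0],[0,2,0],[0,3,0],[0,3,0]], "angular": [[0,0,0],[0,0,0],[0,0,0],[0,0,0]]}}

```text
time: 12.87
tcp_pos: [0.6236, 0.055, 0.0917]
orientation: [1.054, 1.297, -1.05]
force: [-2.9, -1.9, 1.5]
opening: 0.0069
```

```bash
python3 - <<'E'
from h import *
import pickle
o=st();w=cap('wrist','w8.png');pickle.dump(w,open('w8.pkl','wb'))
for f in ('w7.pkl','w8.pkl'):
  w=pickle.load(open(f,'rb'));hsv=cv2.cvtColor(w['color'],cv2.COLOR_BGR2HSV)
  m=cv2.inRange(hsv,(15,120,60),(35,255,255))
  n,l,s,c=cv2.connectedComponentsWithStats(m);k=1+s[1:,4].argmax();ys,xs=np.nonzero(l==k)
  x1=np.percentile(xs,99);print(f,s[k],'shackle end edge mid',ray(w,x1,np.median(ys),.101))
E
```

```text
12.8667 tcp [0.6236 0.055  0.0917] F [-2.8835 -1.9471  1.4502] T [-0.3786  0.454   0.0209] op 0.006866057086279005 
q [ 0.0925  0.8039 -0.3768  1.706   0.4224  0.708  -0.2929]
[[ 0.0051  0.978   0.2087]
 [-0.0008  0.2087 -0.978 ]
 [-1.      0.0049  0.0018]]
w7.pkl [ 121  178  121  100 6207] shackle end edge mid [0.5495 0.0564 0.101 ]
w8.pkl [    0   210   165   137 11545] shackle end edge mid [0.5599 0.0612 0.101 ]
```

Emit:
{"api": "jog_arm", "payload": {"travel": [[0,1,0],[0,2,0],[0,3,0],[0,3,0]], "angular": [[0,0,0],[0,0,0],[0,0,0],[0,0,0]]}}

```text
time: 13.25
tcp_pos: [0.6267, 0.0556, 0.0918]
orientation: [1.054, 1.297, -1.05]
force: [-1.9, -2.0, 0.7]
opening: 0.0071
```

Emit:
{"api": "jog_arm", "payload": {"travel": [[0,1,0],[0,2,0],[0,2,0],[0,2,0]], "angular": [[0,0,0],[0,0,0],[0,0,0],[0,0,0]]}}

```text
time: 13.58
tcp_pos: [0.6272, 0.0556, 0.0914]
orientation: [1.053, 1.298, -1.053]
force: [-4.9, -3.2, 2.5]
opening: 0.007
```

Emit:
{"api": "jog_arm", "payload": {"travel": [[0,1,0],[0,2,0],[0,2,0],[0,2,0]], "angular": [[0,0,0],[0,0,0],[0,0,0],[0,0,0]]}}

```text
time: 13.92
tcp_pos: [0.6273, 0.0553, 0.091]
orientation: [1.05, 1.3, -1.056]
force: [-7.4, -4.4, 2.7]
opening: 0.0073
```

```bash
python3 - <<'E'
from h import *
import pickle
o=st();w=cap('wrist','w9.png')
for w in (w,):
  hsv=cv2.cvtColor(w['color'],cv2.COLOR_BGR2HSV)
  m=cv2.inRange(hsv,(15,120,60),(35,255,255))
  n,l,s,c=cv2.connectedComponentsWithStats(m);k=1+s[1:,4].argmax();ys,xs=np.nonzero(l==k)
  x1=np.percentile(xs,99);print(s[k],'edge mid',ray(w,x1,np.median(ys),.101))
E
```

```text
13.9167 tcp [0.6273 0.0553 0.091 ] F [-7.4156 -4.4485  2.6711] T [-0.693   1.6932 -0.0184] op 0.0072956871414454555 
q [ 0.0907  0.8117 -0.3776  1.6885  0.4197  0.7247 -0.289 ]
[[-0.0015  0.9781  0.2082]
 [-0.0031  0.2082 -0.9781]
 [-1.     -0.0021  0.0027]]
[    0   209   158   138 11077] edge mid [0.5607 0.0617 0.101 ]
```

The shackle is at its stop: 30.4 mm of travel including about 4.5 mm of body slide, with the force rising and no further motion. Release, rise and go over the body.

Emit:
{"api": "jog_arm", "payload": {"travel": [[0,-3,0],[0,-3,0],[0,-3,0],[0,-3,0],[-5,-3,0],[-30,-3,0],[-60,-3,0],[-80,-3,0],[-80,-3,0]], "angular": [[0,0,0],[0,0,0],[0,0,0],[0,0,0],[0,0,0],[0,0,0],[0,0,0],[0,0,0],[0,0,0]], "jaw": 0.25}}

```text
time: 14.72
tcp_pos: [0.6304, 0.0571, 0.177]
orientation: [1.06, 1.29, -1.043]
force: [1.4, 0.2, 0.9]
opening: 0.0214
```

Emit:
{"api": "jog_arm", "payload": {"travel": [[0,-10,0],[0,-25,0],[0,-45,0],[0,-65,0],[0,-85,0],[0,-102,0],[0,-102,0],[0,-102,0],[0,-102,0],[0,-102,0],[0,-102,0],[0,-102,0],[0,-102,0],[0,-102,0],[0,-102,0],[0,-102,0]], "angular": [[-7,0,0],[-14,0,0],[-21,0,0],[-28,0,0],[-35,0,0],[-42,0,0],[-49,0,0],[-56,0,0],[-63,0,0],[-70,0,0],[-77,0,0],[-84,0,0],[-90,0,0],[-90,0,0],[-90,0,0],[-90,0,0]], "jaw": 0.85}}

```text
time: 16.05
tcp_pos: [0.5272, 0.0346, 0.1712]
orientation: [-0.164, 1.56, 0.162]
force: [0.4, 0.3, 0.3]
opening: 0.0725
```

```bash
python3 - <<'E'
from h import *
import pickle
o=st();w=cap('wrist','w10.png');M=R.from_rotvec(o['orientation']).as_matrix()
print('shift',M.T@(np.r_[.5235,.0335,.093]-o['tcp_pos'])*1000)
t=np.radians(102);T=np.c_[[0,0,-1],[np.cos(t),np.sin(t),0],[np.sin(t),-np.cos(t),0]]
print('rot',np.degrees(R.from_matrix(M.T@T).as_rotvec()))
print('px',proj(w,[.5235,.0335,.123]))
E
```

```text
16.05 tcp [0.5272 0.0346 0.1712] F [0.4496 0.3055 0.2689] T [-0.0049 -0.019  -0.0372] op 0.07252842911062983 
q [ 0.4311  0.6915 -0.8647  1.9183  0.6991  0.8584  0.9747]
[[ 0.0049 -0.2059  0.9786]
 [-0.0006  0.9786  0.2059]
 [-1.     -0.0016  0.0047]]
shift [78.1894 -0.1938 -4.2533]
rot [-0.1161  0.2676  0.0933]
px [[316.5592 228.896 ]]
```

View pics/w10.png

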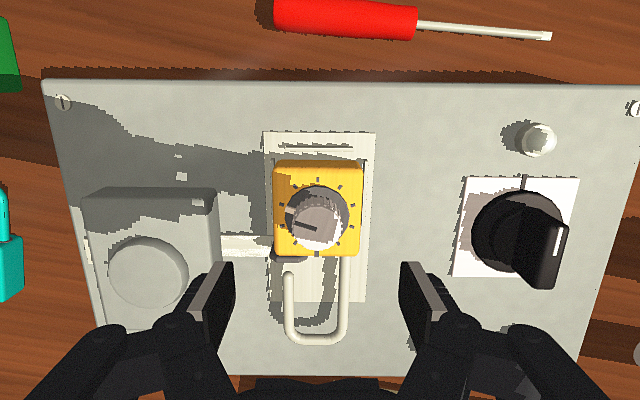

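The short right leg (290,275) is drawn clear of the staple, the shackle is out, the dial is at mark 3 and the switch is off. Grip the body sides.

Emit:
{"api": "jog_arm", "payload": {"travel": [[20,0,-4],[40,0,-4],[60,0,-4],[72,0,-4],[78,0,-4],[78,0,-4],[78,0,-4]], "angular": [[0,0.3,0],[0,0.3,0],[0,0.3,0],[0,0.3,0],[0,0.3,0],[0,0.3,0],[0,0.3,0]]}}

```text
time: 16.68
tcp_pos: [0.524, 0.0341, 0.0937]
orientation: [-0.166, 1.564, 0.164]
force: [-0.9, 0.2, 0.5]
opening: 0.0727
```

Emit:
{"api": "jog_arm", "payload": {"travel": [[0,0,0],[0,0,0],[0,0,0],[0,0,0],[0,0,0],[0,0,0]], "angular": [[0,0,0],[0,0,0],[0,0,0],[0,0,0],[0,0,0],[0,0,0]], "jaw": 0, "force": 50}}

```text
time: 17.18
tcp_pos: [0.5245, 0.034, 0.0945]
orientation: [-0.166, 1.563, 0.163]
force: [-1.2, 0.8, 6.7]
opening: 0.0548
```

```bash
python3 -c "
from h import *
st();print(robot.tips_ahead)"
```

```text
17.1833 tcp [0.5245 0.034  0.0945] F [-1.2294  0.7956  6.6616] T [ 0.0636  0.2557 -0.0895] op 0.05482284340400686 
q [ 0.3604  0.7909 -0.755   1.9775  0.8392  0.7171  0.8593]
[[ 0.0021 -0.2085  0.978 ]
 [-0.0017  0.978   0.2085]
 [-1.     -0.002   0.0017]]
0.011
```

Emit:
{"api": "jog_arm", "payload": {"travel": [[-1,0,-1],[-3,0,-1],[-6,0,-1],[-10,0,-1],[-14,0,-1],[-18,0,-1],[-22,0,-1],[-26,0,-1],[-30,0,-1]], "angular": [[0,0,0],[0,0,0],[0,0,0],[0,0,0],[0,0,0],[0,0,0],[0,0,0],[0,0,0],[0,0,0]]}}

```text
time: 17.93
tcp_pos: [0.5227, 0.0336, 0.1237]
orientation: [-0.167, 1.565, 0.164]
force: [-0.7, -1.1, -3.6]
opening: 0.0549
```

Emit:
{"api": "jog_arm", "payload": {"travel": [[-10,0,0],[-25,0,0],[-40,0,0],[-55,0,0],[-70,0,0],[-85,0,0],[-100,0,0],[-112,0,0],[-120,0,0],[-124,0,0],[-125,0,0],[-125,0,0],[-125,0,0],[-125,0,0],[-125,0,0],[-125,0,0],[-125,0,0],[-125,0,0]], "angular": [[0,0,0],[0,0,0],[0,0,0],[0,0,0],[0,0,0],[0,0,0],[0,0,0],[0,0,0],[0,0,0],[0,0,0],[0,0,0],[0,0,0],[0,0,0],[0,0,0],[0,0,0],[0,0,0],[0,0,0],[0,0,0]]}}

```text
time: 19.43
tcp_pos: [0.5227, 0.0338, 0.2481]
orientation: [-0.167, 1.565, 0.164]
force: [0.1, -0.8, -3.7]
opening: 0.0547
```

```bash
python3 - <<'E'
from h import *
o=st();w=cap('wrist','w11.png');s=cap('scene')
u,v=proj(s,o['tcp_pos'])[0].astype(int)
cr=cv2.resize(s['color'][max(0,v-60):v+80,max(0,u-80):u+80],None,fx=2.5,fy=2.5)
g=cv2.resize(w['color'],(560,350));H=np.zeros((350,800,3),np.uint8)
H[:, :240]=cv2.resize(cr,(400,350))[:,80:320];H[:,240:]=g
cv2.imwrite('pics/fin.png',H)
E
```

```text
19.4333 tcp [0.5227 0.0338 0.2481] F [ 0.074  -0.8028 -3.6949] T [-0.0173  0.0955 -0.0283] op 0.05473594250928343 
q [ 0.4971  0.5963 -0.9559  1.8435  0.5751  1.0081  1.0805]
[[-0.0005 -0.2088  0.978 ]
 [-0.0018  0.978   0.2088]
 [-1.     -0.0017 -0.0009]]
```

No pictures are left, so I'll do a quick numeric check of pose and shackle before handing in.

```bash
python3 - <<'E'
from h import *
o=robot.get_obs();w=cap('wrist');p=np.array(o['tcp_pos']);M=R.from_rotvec(o['orientation']).as_matrix()
zb=p[2]-.0945+.073
hsv=cv2.cvtColor(w['color'],cv2.COLOR_BGR2HSV);m=cv2.inRange(hsv,(15,120,60),(35,255,255));m[:120]=0
n,l,s,c=cv2.connectedComponentsWithStats(m);k=1+s[1:,4].argmax();print('blob',s[k])
e=np.array([.978,.209,0]);f=np.array([-.209,.978,0])
for cz in (.028,): print('pred corners',proj(w,[np.r_[p[:2],zb+cz]+a*.03*e+b*.028*f for a in(-1,1) for b in(-1,1)]))
C=np.r_[p[:2],zb+.014]+.106*e+[0,0,0];print('crown pred px',proj(w,C),'closed pred',proj(w,C-.026*e))
u=int(proj(w,C)[0][0]);print('column brightness v:',[(v,int(w['color'][v,u].mean())) for v in range(260,400,5)])
print('underside',zb,'vel',np.abs(o['joint_vel']).max())
E
```

```text
blob [  248   201   139   143 10495]
pred corners [[245.14325689 222.75855057]
 [388.91340404 222.80315053]
 [253.98158046 348.21730742]
 [380.10894325 348.36975821]]
crown pred px [[317.06430973 442.34336078]] closed pred [[317.05829447 406.40579535]]
column brightness v: [(260, 77), (265, 111), (270, 118), (275, 119), (280, 119), (285, 162), (290, 175), (295, 165), (300, 164), (305, 167), (310, 166), (315, 164), (320, 141), (325, 163), (330, 165), (335, 161), (340, 162), (345, 158), (350, 155), (355, 53), (360, 48), (365, 61), (370, 43), (375, 56), (380, 41), (385, 30), (390, 28), (395, 31)]
underside 0.22670771369988413 vel 0.0021257818449040835
```

```bash
python3 -c "
from h import *
robot.sign_off();st()"
```

```text
the job is handed in; nothing more can be done
the job is handed in; nothing more can be done
```

I've handed the job in: the padlock is off the isolator box, held still and level about 16 cm above its top. The last reading was at about 19 s of the 72 s allowed, and sign-off gives no verdict.

- **Start switch:** I twisted it clockwise to its stop (52.9° of tool turn, about 0.8 N m) and let go. It sprang back to off, and still looked off in the last picture I could view, taken with the shackle already open.
- **Dial and shackle:** I turned the dial one click counter-clockwise to the third mark. I then drew the shackle until it stopped moving. The crown travelled 30.4 mm, of which about 4.5 mm was the body sliding. The pulling force stayed under about 10 N.
- **Lift:** I gripped the body by its sides and raised it. The last checks gave a 54.7 mm grip opening, 3.7 N of weight carried and an underside at z = 0.227 m. The arm was nearly still.

**Not fully checked:**
- The picture limit was reached before I could view the held lock, so I checked it only by numbers. The lock's outline in the wrist image fits a level pose, to within a few pixels on most sides. Its upper edge reads about 20 pixels farther out than predicted, probably because the side face is in view.
- The shackle crown was outside the wrist camera's view. That it is still drawn rests on the pull measurement, the picture before the lift, and nothing having pushed on it since.

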